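# Aim the right dispenser's spout at the open vial

## Robot

A 6-joint arm with a two-finger parallel gripper is mounted at the origin on a cart in front of the work surface, level with it; the furniture and walls round the work are solid. World frame = base frame: x ahead of the robot, y to its left, z up, the work surface at z = 0. Lengths are in m, angles in degrees, forces in N, time in s.
With the tool pointing down it reaches from about 0.3 to 0.75 m from the base axis. Payload 8.5 kg.
Tool frame: the origin (TCP) lies midway between the tips of the shut fingers; the grasp point (between the pads) lies grasp_offset behind it (grasp_offset is the distance from the TCP to the grasp point, in m); z points along the fingers, y is the line along which they close (so a half turn about z gives the same grasp; the last joint's range is limited). The gripper opens to 85 mm and grips with 20 to 120 N. Pads are 22 mm wide; open, the fingers measure 114 mm over their backs; the gripper's body (76 mm by 85 mm) begins 54 mm behind the grasp point. The pads swing forward as they close: fully open they stand 13 mm farther back than shut.
Start: joints at [63.868, 21.807, 74.336, -0, 83.858, -12.336], TCP at [0.131, 0.534, 0.231] pointing down, gripper open.
Joint ranges: [-178.18, 178.18], [-50.72, 133.34], [12.68, 142.11], [-81.47, 261.47], [9.98, 163.14], [-165.26, 165.26]. Speed limits (degrees/s): [136.94, 136.94, 180, 180, 180, 180].

## Interface

Orientations are given as a 3x3 rotation matrix whose columns are the frame's x, y, z axes.
In Python, from rig import observe, get_image, camera_params, close_job, grasp_offset gives the robot as it stands.
- The arm moves only by the shell command python3 -m handwheel 'ROWS' [OPENING] [FORCE]. ROWS is JSON, a list of rows, each a list of 2 entries, a list of its own where there are three numbers: the shift along the tool's x, y, z as a fraction of full scale, then the turn, a rotation vector about the tool's x, y, z as a fraction of full scale. In form: [[[dx, dy, dz], [ax, ay, az]], ...]. A call has 1 to 10 rows; each row is the pose to reach, as a shift and turn from the pose commanded when the call began, along the tool's axes at that moment, turning the shorter way round; what a row does not reach only later rows make up. Full scale, the value 1, is 0.5 m for a shift and pi rad for a turn. A row lasts 1/10 s, in which the tool goes at most 50 mm and 8.59 degrees, less where a joint would pass 70% of its speed; a pose out of reach is approached as far as the arm can. A call with a number of a shift or a turn outside -1 to 1 is refused whole. A call with a gripper value outside its range is refused whole. OPENING is the opening, from 0 (shut) to 1 (fully open), set as the call begins (- or left out, the last holds). The fingers move at their own pace and stop on an object; FORCE is the grip in N (left out, the last holds). Time passes only in rows, so rows that repeat a pose let the fingers close. It gives the time, the measured TCP pose, the force, the opening and the grip force at its end, in the units of the state.
- observe(): the state, without advancing time (a new reading comes with each control period).
- get_image(name): name is "scene" or "top" or "wrist"; returns (picture, depth): 400x640x3 uint8, red, green, blue; 400x640 float32, m along the optical axis (not along the pixel's ray), 0 where there is no reading.
- camera_params(name): a dict with "K" (3x3 intrinsics, pixels), "R" (3x3) and "t" (3): a world point X has camera coordinates R X + t. Camera axes: x right, y down, z forward; pixel columns grow to the right and rows downward; lengths in m; the calibration is good to about 2 mm. A picture is of the moment at which its call begins: read the wrist's pose just before it. camera_params takes no time and is no camera call; for the wrist camera it gives the pose at the moment of the call.
- close_job(): hands the job in; it is judged then, once.
The state is a dict: "time_s": time; "q": joint angles; "qvel": joint speeds; "joint_efforts": joint torques, N m; "position": TCP position; "tool_rot": TCP orientation; "ft_force": force on the tool from outside, world axes, zero at the start; "wrist_torque": the same for the moment, N m; "grip_width": finger opening in m; "gripper_force": force on a finger pad.
Only numpy, scipy, OpenCV 4.12 (cv2) and the standard library are available. Lean on these libraries where they do the work, as an engineer would, in place of code of your own. Each camera call takes 0.05 s, during which the arm holds its last target. There are 200 camera calls.

## Task

Get the filling plate ready: have the dispenser whose spout is the right length stand in the plate's ring, turned so that the end of its spout is straight above the mouth of the only open vial, and leave the other dispenser standing upright on the parking tray. The dispenser now in the ring may be the right or the wrong one. Do not shift the vial, and do not push or knock over the bottles and the beaker.

Things in the scene. Friction and masses are not known exactly. Their poses are not given: they have to be found in the camera images.
- short_spout_dispenser: short-spouted dispenser, loose, about 0.22 kg: white round bottle 50 mm across, steel spout, and on top a white ribbed round cap (32 mm across, 106 to 140 mm above the base) to hold it by. Origin: centre of the underside, z up; the spout (8 mm thick) leaves along its own +x at 98 mm height and turns down 60 mm from the axis, its end 82 mm above the base
- short_spout_dispenser_tip (a point): open lower end of the short spout
- long_spout_dispenser: long-spouted dispenser, loose, about 0.22 kg: white round bottle 50 mm across, steel spout, and on top a white ribbed round cap (32 mm across, 106 to 140 mm above the base) to hold it by. Origin: centre of the underside, z up; the spout (8 mm thick) leaves along its own +x at 98 mm height and turns down 88 mm from the axis, its end 82 mm above the base
- long_spout_dispenser_tip (a point): open lower end of the long spout
- filling_plate: fixed aluminium plate, 6 mm thick, x from -37 to 113 mm, y from -85 to 109 mm. Origin: underside, below the middle of the engraved dispenser ring (56 mm across). Four engraved circles (50 mm) at x,y = (30,-52), (83,-30), (56,21), (44,76) mm, 60 or 88 mm from the ring's middle and joined to it by lines, carry the open vial and three closed bottles in any order
- parking_tray: fixed flat aluminium tray, 90 mm (x) x 215 mm (y), 6 mm thick. Origin: centre of its underside. Two engraved circles 56 mm across at y = +60 and -60 mm; at the start the dispenser that is not on the filling plate stands near the one at +60, the other one is free
- open_vial: the only open vessel on the filling plate: empty clear glass vial without a cap, 32 mm across, 70 mm tall, mouth at the top on its axis, loose. Origin: centre of the underside
- small_capped_bottle: closed bottle standing on the filling plate, loose, 42 mm across, 90 mm tall with its cap; a bystander. Origin: centre of the underside. Amber with a black cap
- medium_capped_bottle: closed bottle standing on the filling plate, loose, 46 mm across, 102 mm tall with its cap; a bystander. Origin: centre of the underside. White
- ribbed_cap_bottle: closed bottle standing on the filling plate, loose, 46 mm across, 104 mm tall with its cap; a bystander. Origin: centre of the underside. White with a wide ribbed cap
- tall_bottle: slim tall closed bottle, 47 mm across, 155 mm tall, loose bystander between plate and tray. Origin: centre of the underside
- glass_beaker: empty glass beaker, 109 mm across, 139 mm tall, loose bystander behind. Origin: centre of the underside
- amber_bottle: amber bottle with a black cap, 51 mm across, 116 mm tall, loose bystander on the left. Origin: centre of the underside
Not all that is in view belongs to the job. Leave any green or yellow look-alike of the open_vial alone.

How it is judged:
By the outcome, as a careful person would: the job done as asked, in the order asked, and still so for the second after the job is handed in, with the robot touching nothing.
It also fails if it takes over 62 s, if anything falls off the work surface, if the arm or the gripper's body presses on something with over 40 N, if the wrist force passes 120 N, or if a joint passes its speed limit or range.

## Working session

There is one attempt and no reset: what is moved stays moved. The work goes in short steps, Python scripts to look and compute and a shell command to move; the robot and the scene stay as the last step left them, time stands still between calls to the robot, and variables do not carry over. Pictures are saved under pics/ and viewed, at most 10 in all, crops included, and the job is handed in when it is done.

```bash
ls; mkdir -p pics; python3 - <<'E'
from rig import *
import cv2,numpy as np
o=observe();print(o['time_s'],o['position'],o['tool_rot'],o['grip_width'],grasp_offset if not callable(grasp_offset) else grasp_offset())
for n in("scene","top"):
    p,d=get_image(n);cv2.imwrite(f'pics/{n}0.png',p[:,:,::-1]);np.savez(f'{n}0.npz',p=p,d=d,**camera_params(n))
    c=camera_params(n);print(n,c['K'],-np.array(c['R']).T@c['t'],c['R'])
E
```

```text
pics
0.0 [0.13104872 0.53385415 0.23070645] [[-9.71145072e-01  2.38488673e-01 -6.34284701e-04]
 [ 2.38489328e-01  9.71144213e-01 -1.32575189e-03]
 [ 2.99805107e-04 -1.43876755e-03 -9.99998920e-01]] 0.08528962291747612 0.0187
scene [[393.79965553   0.         317.66372024]
 [  0.         393.79965553 210.73618542]
 [  0.           0.           1.        ]] [ 0.02512118 -0.59545687  0.56888447] [[ 0.8110367  -0.58447157  0.02474789]
 [-0.27222225 -0.41451569 -0.86837307]
 [ 0.51779776  0.6975455  -0.49529361]]
top [[376.81576057   0.         320.09036353]
 [  0.         376.81576057 204.0887674 ]
 [  0.           0.           1.        ]] [0.41032496 0.05430075 1.10020677] [[ 7.66471983e-04 -9.99572792e-01 -2.92172233e-02]
 [-9.92618777e-01  2.78280082e-03 -1.21244460e-01]
 [ 1.21273969e-01  2.90944950e-02 -9.92192590e-01]]
```

View pics/scene0.png

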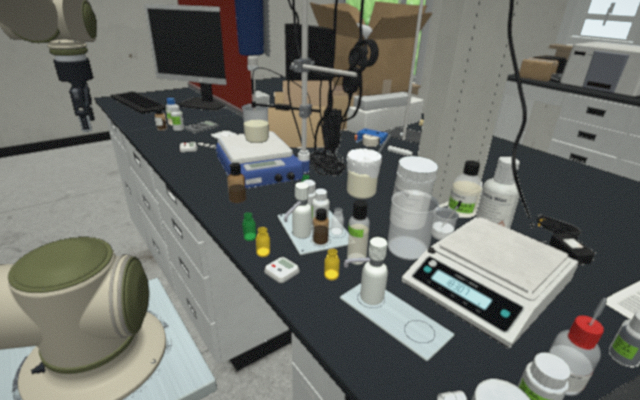

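View pics/top0.png

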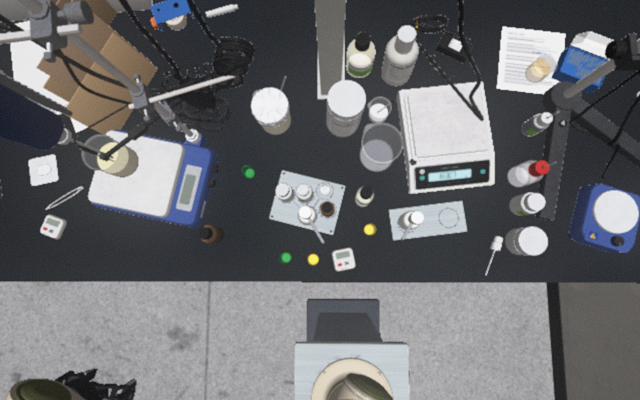

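The scene shows the plate at about (315,225) and the tray at about (400,318). In the top view the plate is at (307,202) with its dispenser at (307,214), and the tray is at (428,220) with its dispenser at (413,218). I'll enlarge this area.

```bash
python3 - <<'E'
import cv2,numpy as np
a=cv2.imread('pics/top0.png')[160:260,260:480];b=cv2.imread('pics/scene0.png')[165:365,270:470]
cv2.imwrite('pics/topz.png',cv2.resize(a,(792,360),interpolation=cv2.INTER_CUBIC))
cv2.imwrite('pics/scenez.png',cv2.resize(b,(600,600),interpolation=cv2.INTER_CUBIC))
E
```

```text
(no output)
```

View pics/topz.png

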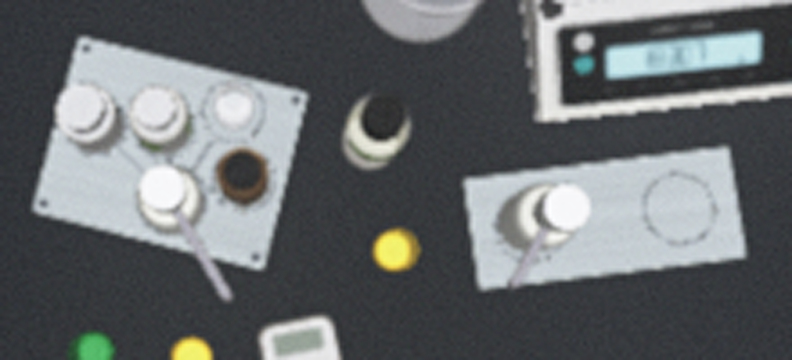

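View pics/scenez.png

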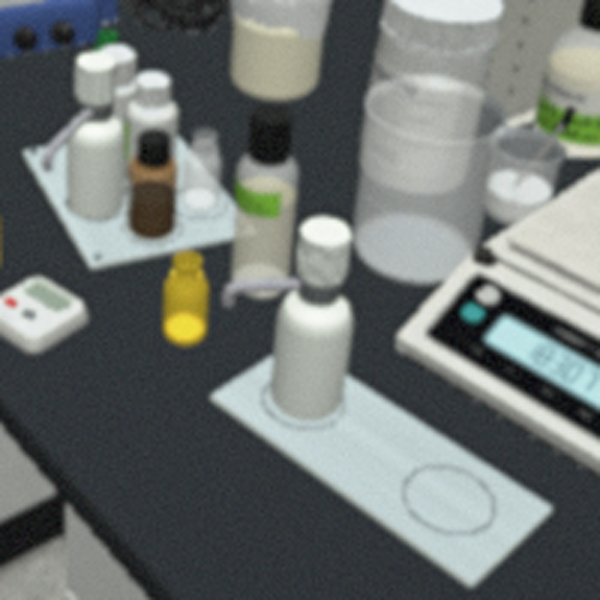

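The open vial is at crop (235,107), which is top pixel (325,190). The ring dispenser looks long-spouted, with its tip at crop (228,297). The tray dispenser's spout is clearly shorter, with its tip at (513,285). I'll measure these next.

```bash
cat > h.py <<'E'
import numpy as np,cv2
def ray(c,u,v,z):
    K,R,t=c['K'],c['R'],c['t'];o=-R.T@t
    d=R.T@np.linalg.inv(K)@np.array([u,v,1.]);return o+d*(z-o[2])/d[2]
def cloud(c,d):
    v,u=np.mgrid[:400,:640];P=np.linalg.inv(c['K'])@np.stack([u.ravel(),v.ravel(),np.ones(u.size)])*d.ravel()
    return (c['R'].T@(P-c['t'][:,None])).T.reshape(400,640,3)
def tri(c1,p1,c2,p2):
    P=lambda c:c['K']@np.c_[c['R'],c['t']]
    X=cv2.triangulatePoints(P(c1),P(c2),np.array(p1,float),np.array(p2,float));return (X[:3]/X[3]).ravel()
E
python3 - <<'E'
from h import *
T=np.load('top0.npz');S=np.load('scene0.npz');np.set_printoptions(precision=4,suppress=True)
z=lambda x,y:(260+(x+.5)/3.6-.5,160+(y+.5)/3.6-.5); s=lambda x,y:(270+(x+.5)/3-.5,165+(y+.5)/3-.5)
# plate, tray masks
hsv=cv2.cvtColor(T['p'],cv2.COLOR_RGB2HSV)
m=((hsv[...,2]>120)&(np.arange(640)[None]<480)&(np.arange(640)[None]>260)&(np.arange(400)[:,None]>165)&(np.arange(400)[:,None]<245)).astype('uint8')
for c in cv2.findContours(m,0,2)[0]:
    if cv2.contourArea(c)>800:
        r=cv2.convexHull(c);print('area',cv2.contourArea(c),cv2.minAreaRect(r)); 
P4=[ray(T,*z(*p),.006) for p in[(80,38),(307,95),(262,270),(33,212)]];print('plate',P4)
print('sides',[np.linalg.norm(P4[i]-P4[i-1]) for i in range(4)])
src=np.array([[113,109],[113,-85],[-37,-85],[-37,109]])/1000
def fit(src,dst):
    a=src-src.mean(0);b=dst-dst.mean(0);th=np.arctan2((a[:,0]*b[:,1]-a[:,1]*b[:,0]).sum(),(a*b).sum());R=np.array([[np.cos(th),-np.sin(th)],[np.sin(th),np.cos(th)]]);t=dst.mean(0)-R@src.mean(0);return R,t,np.degrees(th),(src@R.T+t-dst)
R,t,th,res=fit(src,np.array(P4)[:,:2]);print('ring',t,th,res*1000)
for q in[(30,-52),(83,-30),(56,21),(44,76)]:print(R@np.array(q)/1000+t)
for n,C in(('ring',z(162,187)),('tray',z(565,208))):print(n,'cap',ray(T,*C,.146))
print('vial rim/base',ray(T,*z(232,105),.076),ray(T,*z(235,108),.006))
for n,zt,st in(('ring',(230,298),(47,163)),('tray',(513,287),(228,300))):print('tip',tri(T,z(*zt),S,s(*st)),ray(T,*z(*zt),.09))
print('capscene ring',ray(S,*s(94,62),.146),ray(S,*s(325,235),.146))
for n,d in(('T',T),('S',S)):
    X=cloud(d,d['d']);
    for nm,c in(('ring',t),('tray',np.array([.4,-.2]))):
        k=(abs(X[...,2]-.140)<.02)&(np.linalg.norm(X[...,:2]-c,axis=2)<.06);print(n,nm,k.sum(),X[k].mean(0),X[k].min(0),X[k].max(0))
E
```

```text
area 2274.5 ((427.4615478515625, 220.19227600097656), (31.752893447875977, 75.53716278076172), 82.87498474121094)
area 3336.5 ((305.3179931640625, 206.30226135253906), (67.32052612304688, 60.899383544921875), 14.349332809448242)
plate [array([0.6457, 0.2   , 0.006 ]), array([0.5973, 0.0135, 0.006 ]), array([0.4549, 0.0506, 0.006 ]), array([0.5019, 0.2364, 0.006 ])]
sides [np.float64(0.1483361032056745), np.float64(0.19271228049014685), np.float64(0.14723098708823973), np.float64(0.19166836022750894)]
ring [0.5102 0.1229] -14.397447010670893 [[ 0.992   0.437 ]
 [ 1.1685 -0.9385]
 [-1.6572 -0.8052]
 [-0.5033  1.3067]]
[0.5263 0.0651]
[0.5831 0.0732]
[0.5696 0.1294]
[0.5717 0.1856]
ring cap [0.5078 0.1217 0.146 ]
tray cap [ 0.4924 -0.1612  0.146 ]
vial rim/base [0.5779 0.0734 0.076 ] [0.5868 0.0722 0.006 ]
tip [0.4304 0.0746 0.1   ] [0.4308 0.0747 0.09  ]
tip [ 0.4393 -0.1333  0.0968] [ 0.4389 -0.134   0.09  ]
capscene ring [0.5063 0.1239 0.146 ] [ 0.4909 -0.164   0.146 ]
T ring 131 [0.5054 0.1201 0.1434] [0.4907 0.1054 0.121 ] [0.5225 0.1364 0.1504]<stdin>:24: RuntimeWarning: Mean of empty slice.
  ret = um.true_divide(
Traceback (most recent call last):
ValueError: zero-size array to reduction operation minimum which has no identity
```

The ring dispenser has the long spout (about 89 mm radius). The tray dispenser has the short one (about 60 mm). The vial is on the (83,-30) circle at r = 88. So the dispenser in the ring is the right one and needs about +115° of turn. I'll go above it.

```bash
cat >> h.py <<'E'
def plan(x,y,z,yaw):
    "fractions to reach TCP x,y,z with tool y axis at yaw (deg), z down"
    from rig import observe
    from scipy.spatial.transform import Rotation as Ro
    o=observe();R0=np.array(o['tool_rot']);a=np.radians(yaw);ya=np.array([np.cos(a),np.sin(a),0]);za=np.array([0,0,-1.]);R1=np.c_[np.cross(ya,za),ya,za]
    print('t',o['time_s'],'pos',np.round(o['position'],4),'yaw',np.round(np.degrees(np.arctan2(R0[1,1],R0[0,1])),2),'q6',o['q'][5],'w',o['grip_width'],'F',np.round(o['ft_force'],1))
    print('shift',np.round(R0.T@(np.array([x,y,z])-o['position'])/.5,4),'turn',np.round(Ro.from_matrix(R0.T@R1).as_rotvec()/np.pi,4))
E
python3 -m handwheel '[[[-0.93,-0.62,-0.06],[0,0,0.589]],[[-0.93,-0.62,-0.06],[0,0,0.589]],[[-0.93,-0.62,-0.06],[0,0,0.589]],[[-0.93,-0.62,-0.06],[0,0,0.589]],[[-0.93,-0.62,-0.06],[0,0,0.589]],[[-0.93,-0.62,-0.06],[0,0,0.589]],[[-0.93,-0.62,-0.06],[0,0,0.589]],[[-0.93,-0.62,-0.06],[0,0,0.589]],[[-0.93,-0.62,-0.06],[0,0,0.589]],[[-0.93,-0.62,-0.06],[0,0,0.589]]]' 1 30
python3 -c "
from h import *
plan(.508,.122,.26,-30)"
```

```text
time_s: 1.1
position: [0.4695, 0.1642, 0.2581]
tool_rot: [[0.176, 0.984, -0.0], [0.984, -0.176, 0.0], [-0.0, -0.0, -1.0]]
ft_force: [0.2, -0.6, -0.1]
grip_width: 0.0851
gripper_force: 0.0
t 1.1 pos [0.4695 0.1642 0.2581] yaw -10.11 q6 15.719786095303345 w 0.08514490364117291 F [ 0.2 -0.6 -0.1]
shift [-0.0696  0.0906 -0.0039] turn [-1.000e-04  0.000e+00  1.105e-01]
```

```bash
python3 -m handwheel '[[[-0.07,0.09,0],[0,0,0.11]],[[-0.07,0.09,0],[0,0,0.11]],[[-0.07,0.09,0],[0,0,0.11]],[[-0.07,0.09,0],[0,0,0.11]],[[-0.07,0.09,0],[0,0,0.11]],[[-0.07,0.09,0],[0,0,0.11]]]'
python3 - <<'E'
from h import *
from rig import *
c=camera_params('wrist');p,d=get_image('wrist');cv2.imwrite('pics/w1.png',p[:,:,::-1]);np.savez('w1.npz',p=p,d=d,**c)
print(c['K'],-c['R'].T@c['t']);plan(.508,.122,.26,-30)
E
```

```text
time_s: 1.7
position: [0.5067, 0.1243, 0.2581]
tool_rot: [[0.492, 0.871, -0.0], [0.871, -0.492, -0.0], [-0.0, -0.0, -1.0]]
ft_force: [-0.6, -0.4, -0.1]
grip_width: 0.0853
gripper_force: 0.0
[[313.34379802   0.         323.33245536]
 [  0.         313.34379802 196.70079335]
 [  0.           0.           1.        ]] [0.54526998 0.19256572 0.40024089]
t 1.75 pos [0.5068 0.1243 0.2582] yaw -29.45 q6 30.221260759481527 w 0.08541587348603602 F [0.9 0.3 0.8]
shift [-0.0028  0.0044 -0.0036] turn [ 0.    -0.     0.003]
```

View pics/w1.png

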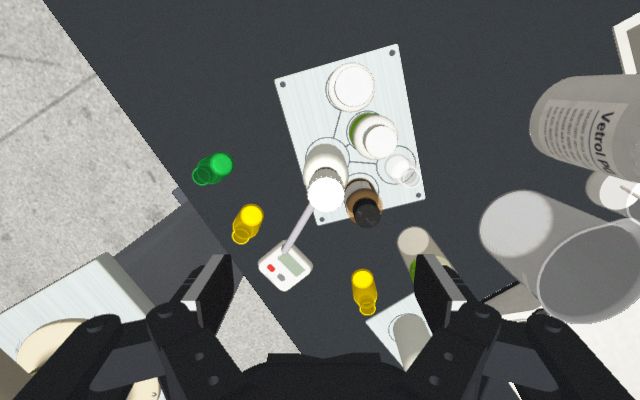

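The wrist view shows plate corners near (276,80), (398,45), (425,198) and (318,225). The cap top is at (325,193), the spout end at about (285,251), and the vial base and rim at about (396,162) and (405,175). I'll refine with an enlarged crop.

```bash
python3 - <<'E'
import cv2
a=cv2.imread('pics/w1.png')[35:265,265:435]
cv2.imwrite('pics/w1z.png',cv2.resize(a,(442,598),interpolation=cv2.INTER_CUBIC))
E
```

```text
(no output)
```

View pics/w1z.png

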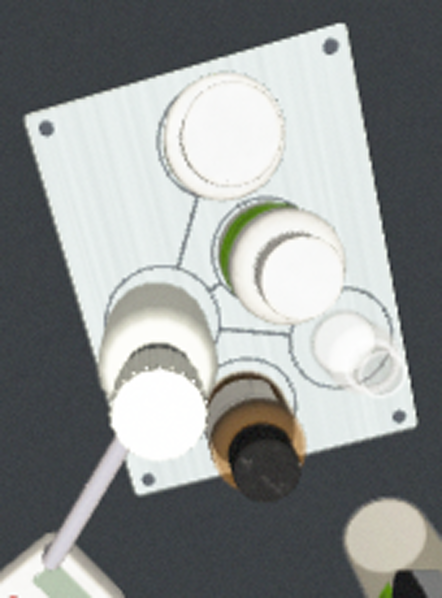

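```bash
python3 - <<'E'
from h import *
W=np.load('w1.npz');T=np.load('top0.npz');np.set_printoptions(precision=4,suppress=True)
w=lambda x,y:(265+(x+.5)/2.6-.5,35+(y+.5)/2.6-.5);z=lambda x,y:(260+(x+.5)/3.6-.5,160+(y+.5)/3.6-.5)
D=np.array([ray(W,*w(*p),.006)[:2] for p in[(345,24),(416,425),(137,494),(25,115)]])
src=np.array([[113,109],[113,-85],[-37,-85],[-37,109]])/1000
a=src-src.mean(0);b=D-D.mean(0);th=np.arctan2((a[:,0]*b[:,1]-a[:,1]*b[:,0]).sum(),(a*b).sum());R=np.array([[np.cos(th),-np.sin(th)],[np.sin(th),np.cos(th)]]);t=D.mean(0)-R@src.mean(0)
print('ring',t,np.degrees(th),(src@R.T+t-D)*1000,'circle',R@[.083,-.030]+t)
print('vial circle',ray(W,*w(341,338),.006),'base',ray(W,*w(346,341),.009),'rim',ray(W,*w(381,370),.076),'tri rim',tri(W,w(381,370),T,z(232,105)))
c=np.array([159,414]);print('cap',ray(W,*w(*c),.146),tri(W,w(*c),T,z(162,187)))
print('tip',ray(W,*w(53,566),.088),tri(W,w(53,566),T,z(230,298)))
g=cv2.cvtColor(W['p'],cv2.COLOR_RGB2GRAY);m=(g>248).astype('uint8');n,l,s,ce=cv2.connectedComponentsWithStats(m)
for i in range(1,n):
    if s[i,4]>150 and 265<ce[i][0]<420 and ce[i][1]>150:print(ce[i],s[i],ray(W,*ce[i],.146))
E
```

```text
ring [0.5119 0.1252] -14.573375515798736 [[ 1.6905  0.8516]
 [ 1.0926 -1.3915]
 [-1.7403 -0.5536]
 [-1.0428  1.0935]] circle [0.5847 0.0753]
vial circle [0.585  0.0753 0.006 ] base [0.5862 0.0737 0.009 ] rim [0.5865 0.076  0.076 ] tri rim [0.583  0.0732 0.0664]
cap [0.5083 0.1234 0.146 ] [0.508  0.1221 0.1421]
tip [0.4273 0.0707 0.088 ] [0.4307 0.0744 0.0973]
[324.574 167.429] [306 159  39  24 331] [0.5186 0.1439 0.146 ]
[399.3804 168.5276] [392 161  17  17 163] [0.5721 0.1126 0.146 ]
[325.687 194.438] [308 178  36  34 952] [0.5079 0.123  0.146 ]
```

The views agree: cap (.508,.1225), ring (.511,.124), vial (.585,.075). I'll descend to the cap with the gripper partly open.

```bash
python3 -m handwheel '[[[-0.002,0.005,0.1],[0,0,0.003]],[[-0.002,0.005,0.1],[0,0,0.003]],[[-0.002,0.005,0.2],[0,0,0.003]],[[-0.002,0.005,0.2],[0,0,0.003]],[[-0.002,0.005,0.2],[0,0,0.003]]]' 0.62
python3 -c "
from h import *
plan(.508,.1225,.111,-30)"
```

```text
time_s: 2.25
position: [0.5091, 0.122, 0.1598]
tool_rot: [[0.501, 0.866, 0.0], [0.866, -0.501, -0.0], [0.0, 0.0, -1.0]]
ft_force: [-0.5, -0.5, 0.7]
grip_width: 0.0529
gripper_force: 0.0
t 2.25 pos [0.5091 0.122  0.1598] yaw -30.05 q6 30.55763907605056 w 0.0529358120523972 F [-0.5 -0.5  0.7]
shift [-0.0003 -0.0024  0.0976] turn [ 0.0001 -0.     -0.0003]
```

```bash
python3 -m handwheel '[[[0,-0.0024,0.03],[0,0,0]],[[0,-0.0024,0.06],[0,0,0]],[[0,-0.0024,0.08],[0,0,0]],[[0,-0.0024,0.097],[0,0,0]],[[0,-0.0024,0.097],[0,0,0]]]'
python3 -m handwheel '[[[0,0,0],[0,0,0]],[[0,0,0],[0,0,0]],[[0,0,0],[0,0,0]],[[0,0,0],[0,0,0]],[[0,0,0],[0,0,0]],[[0,0,0],[0,0,0]],[[0,0,0],[0,0,0]],[[0,0,0],[0,0,0]]]' 0 30
python3 -c "
from h import *
plan(.511,.124,.16,-30)"
```

```text
time_s: 2.75
position: [0.5078, 0.1225, 0.1098]
tool_rot: [[0.501, 0.865, -0.0], [0.865, -0.501, -0.0], [-0.0, -0.0, -1.0]]
ft_force: [-0.1, -0.8, 1.2]
grip_width: 0.053
gripper_force: 0.0
time_s: 3.55
position: [0.508, 0.1225, 0.1105]
tool_rot: [[0.501, 0.865, 0.002], [0.865, -0.501, 0.0], [0.001, 0.001, -1.0]]
ft_force: [-1.3, -0.5, 6.1]
grip_width: 0.0313
gripper_force: 30.1
t 3.55 pos [0.508  0.1225 0.1105] yaw -30.07 q6 30.63879805750756 w 0.03132631948003284 F [-1.3 -0.5  6.1]
shift [ 0.0056  0.0038 -0.0989] turn [ 0.0004 -0.0003 -0.0004]
```

Held, width 31 mm. I'll lift straight up and then turn.

```bash
python3 -m handwheel '[[[0,0,-0.02],[0,0,0]],[[0,0,-0.05],[0,0,0]],[[0,0,-0.08],[0,0,0]],[[0,0,-0.09],[0,0,0]],[[0,0,-0.09],[0,0,0]],[[0,0,-0.09],[0,0,0]]]' 0 40
python3 -c "
from h import *
plan(.511,.124,.155,84)"
```

```text
time_s: 4.15
position: [0.5073, 0.1224, 0.1541]
tool_rot: [[0.501, 0.865, -0.001], [0.865, -0.501, -0.0], [-0.001, -0.001, -1.0]]
ft_force: [-0.5, -1.1, -2.9]
grip_width: 0.0308
gripper_force: 40.0
t 4.15 pos [0.5073 0.1224 0.1541] yaw -30.08 q6 30.640069061402976 w 0.030780800425782864 F [-0.5 -1.1 -2.9]
shift [ 0.0064  0.0049 -0.0018] turn [-4.000e-04 -2.000e-04 -6.338e-01]
```

```bash
python3 -m handwheel '[[[0.006,0.005,0],[0,0,-0.03]],[[0.006,0.005,0],[0,0,-0.06]],[[0.006,0.005,0],[0,0,-0.1]],[[0.006,0.005,0],[0,0,-0.14]],[[0.006,0.005,0],[0,0,-0.18]],[[0.006,0.005,0],[0,0,-0.22]],[[0.006,0.005,0],[0,0,-0.26]],[[0.006,0.005,0],[0,0,-0.29]],[[0.006,0.005,0],[0,0,-0.31]],[[0.006,0.005,0],[0,0,-0.32]]]'
python3 -m handwheel '[[[0,0,0],[0,0,-0.03]],[[0,0,0],[0,0,-0.06]],[[0,0,0],[0,0,-0.1]],[[0,0,0],[0,0,-0.14]],[[0,0,0],[0,0,-0.18]],[[0,0,0],[0,0,-0.22]],[[0,0,0],[0,0,-0.26]],[[0,0,0],[0,0,-0.29]],[[0,0,0],[0,0,-0.31]],[[0,0,0],[0,0,-0.315]]]'
python3 -m handwheel '[[[0,0,0],[0,0,0]],[[0,0,0],[0,0,0]],[[0,0,0],[0,0,0]]]'
python3 - <<'E'
from h import *
from rig import *
plan(.511,.124,.155,84)
ims=[]
for n,(x0,y0,s) in dict(top=(270,160,5),wrist=(220,35,2)).items():
    c=camera_params(n);p,d=get_image(n);np.savez(n+'2.npz',p=p,d=d,**c)
    a=p[y0:y0+(100 if n=='top' else 280),x0:x0+(80 if n=='top' else 200),::-1]
    ims.append(cv2.copyMakeBorder(r:=cv2.resize(a,None,fx=s,fy=s,interpolation=cv2.INTER_CUBIC),0,560-r.shape[0],0,0,0))
cv2.imwrite('pics/two2.png',np.hstack(ims))
E
```

```text
time_s: 5.15
position: [0.5109, 0.1238, 0.1537]
tool_rot: [[-0.464, 0.886, -0.002], [0.886, 0.464, -0.0], [0.001, -0.002, -1.0]]
ft_force: [0.1, -0.4, -2.6]
grip_width: 0.0306
gripper_force: 39.9
time_s: 6.15
position: [0.5109, 0.1238, 0.1538]
tool_rot: [[-0.995, 0.1, -0.002], [0.1, 0.995, -0.0], [0.002, -0.0, -1.0]]
ft_force: [0.0, -0.2, -2.3]
grip_width: 0.0309
gripper_force: 39.9
time_s: 6.45
position: [0.5112, 0.1238, 0.1545]
tool_rot: [[-0.995, 0.102, -0.0], [0.102, 0.995, 0.0], [0.0, -0.0, -1.0]]
ft_force: [-0.8, 0.0, -2.2]
grip_width: 0.0308
gripper_force: 39.9
t 6.45 pos [0.5112 0.1238 0.1545] yaw 84.17 q6 -83.46829246691043 w 0.030778512824480256 F [-0.8  0.  -2.2]
shift [ 0.0005  0.0003 -0.001 ] turn [-0.     -0.0001  0.001 ]
```

View pics/two2.png

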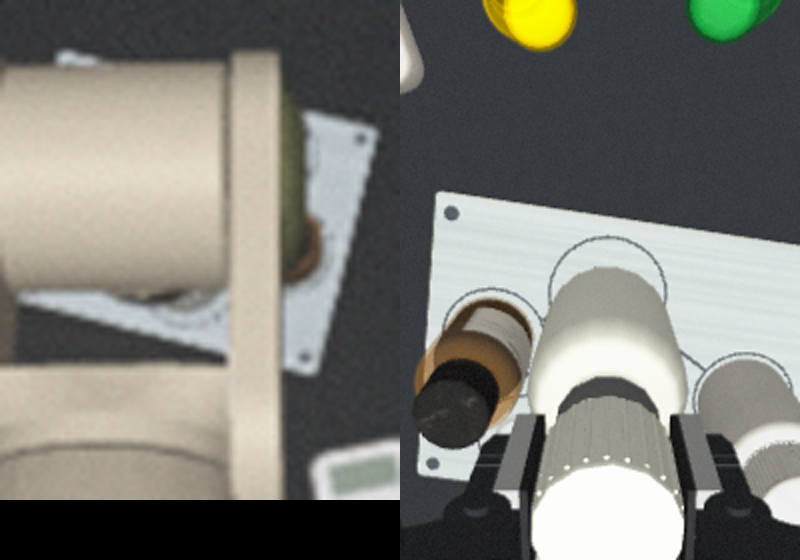

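The spout is hidden behind the cap in both views. The ring's rear arc is visible, with its top at panel (608,237) and sides at 551 and 666. I'll check the ring centre from that arc, then set the dispenser down.

```bash
python3 - <<'E'
from h import *
W=np.load('wrist2.npz');f=lambda x,y:(220+(x-400+.5)/2-.5,35+(y+.5)/2-.5)
pts=np.array([ray(W,*f(*p),.006)[:2] for p in[(608,237),(551,285),(665,285),(567,253),(650,253)]])
A=np.c_[2*pts,np.ones(5)];s=np.linalg.lstsq(A,(pts**2).sum(1),rcond=None)[0];print('ring',s[:2],np.sqrt(s[2]+s[:2]@s[:2]),pts)
E
python3 -m handwheel '[[[0,0,0.02],[0,0,0]],[[0,0,0.04],[0,0,0]],[[0,0,0.06],[0,0,0]],[[0,0,0.07],[0,0,0]],[[0,0,0.075],[0,0,0]],[[0,0,0.078],[0,0,0]],[[0,0,0.078],[0,0,0]],[[0,0,0.078],[0,0,0]]]'
```

```text
ring [0.51118429 0.12506835] 0.027611268699968567 [[0.48395562 0.12777765]
 [0.5040758  0.09837163]
 [0.50965341 0.15250035]
 [0.48949882 0.1078479 ]
 [0.49349363 0.14663923]]
time_s: 7.35
position: [0.5114, 0.1238, 0.1159]
tool_rot: [[-0.995, 0.101, 0.001], [0.101, 0.995, 0.0], [-0.001, 0.0, -1.0]]
ft_force: [-0.9, 0.3, -2.0]
grip_width: 0.0307
gripper_force: 39.9
```

```bash
python3 -m handwheel '[[[0,0.001,0.004],[0,0,0]],[[0,0.0015,0.007],[0,0,0]],[[0,0.0015,0.009],[0,0,0]],[[0,0.0015,0.0105],[0,0,0]],[[0,0.0015,0.0105],[0,0,0]],[[0,0.0015,0.0105],[0,0,0]]]'
python3 - <<'E'
from h import *
from rig import *
plan(.5114,.1245,.1105,84)
c=camera_params('scene');p,d=get_image('scene');np.savez('scene3.npz',p=p,d=d,**c)
cv2.imwrite('pics/s3.png',cv2.resize(p[150:270,260:400,::-1],None,fx=4.5,fy=4.5,interpolation=cv2.INTER_CUBIC))
E
```

```text
time_s: 7.95
position: [0.5115, 0.1246, 0.1106]
tool_rot: [[-0.995, 0.101, 0.0], [0.101, 0.995, -0.0], [-0.0, 0.0, -1.0]]
ft_force: [-0.9, -0.2, 1.3]
grip_width: 0.0309
gripper_force: 40.2
t 7.95 pos [0.5115 0.1246 0.1106] yaw 84.22 q6 -83.42870562863602 w 0.030900156822048885 F [-0.9 -0.2  1.3]
shift [ 0.0001 -0.0002  0.0003] turn [0.     0.0001 0.0012]
```

View pics/s3.png

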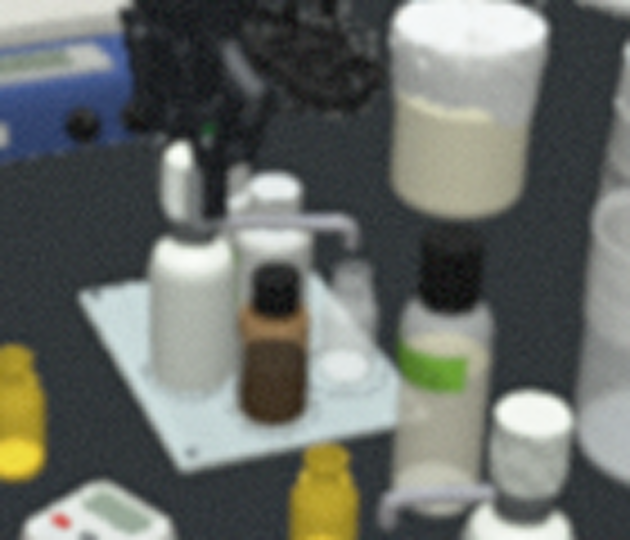

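The dispenser stands in the ring. The spout end at crop (352,247) is over the vial, whose axis is at about x = 353. I'll release, rise and check from above.

```bash
python3 -m handwheel '[[[0,0,0],[0,0,0]],[[0,0,0],[0,0,0]],[[0,0,0],[0,0,0]],[[0,0,0],[0,0,0]],[[0,0,0],[0,0,0]],[[0,0,0],[0,0,0]]]' 0.6
python3 -m handwheel '[[[0,0,-0.04],[0,0,0]],[[0,0,-0.1],[0,0,0]],[[0,0,-0.2],[0,0,0]],[[0,0,-0.28],[0,0,0]],[[0,0.1,-0.28],[0,0,0]],[[0,0.2,-0.28],[0,0,0]],[[0.2,0.3,-0.28],[0,0,0]],[[0.3,0.4,-0.28],[0,0,0]],[[0.3,0.4,-0.28],[0,0,0]],[[0.3,0.4,-0.28],[0,0,0]]]'
python3 - <<'E'
from h import *
from rig import *
plan(.5114,.1245,.1105,84)
ims=[]
for n,(x0,y0,w,h,s) in dict(top=(270,165,70,65,5.5),scene=(280,165,80,100,5)).items():
    c=camera_params(n);p,d=get_image(n);np.savez(n+'4.npz',p=p,d=d,**c)
    r=cv2.resize(p[y0:y0+h,x0:x0+w,::-1],None,fx=s,fy=s,interpolation=cv2.INTER_CUBIC);ims.append(cv2.copyMakeBorder(r,0,500-r.shape[0],0,0,0))
cv2.imwrite('pics/f4.png',np.hstack(ims))
E
```

```text
time_s: 8.6
position: [0.5114, 0.1246, 0.1104]
tool_rot: [[-0.995, 0.101, 0.0], [0.101, 0.995, -0.0], [-0.0, 0.0, -1.0]]
ft_force: [0.1, -0.3, -0.2]
grip_width: 0.0515
gripper_force: 0.0
time_s: 9.6
position: [0.3796, 0.3403, 0.2505]
tool_rot: [[-0.995, 0.099, -0.0], [0.099, 0.995, 0.0], [0.0, 0.0, -1.0]]
ft_force: [0.6, -0.3, 0.8]
grip_width: 0.0511
gripper_force: 0.0
t 9.6 pos [0.3796 0.3403 0.2505] yaw 84.33 q6 -55.79631058043891 w 0.051083683171956745 F [ 0.6 -0.3  0.8]
shift [-0.305  -0.4035  0.2798] turn [ 0.0001 -0.0001  0.0018]
```

View pics/f4.png

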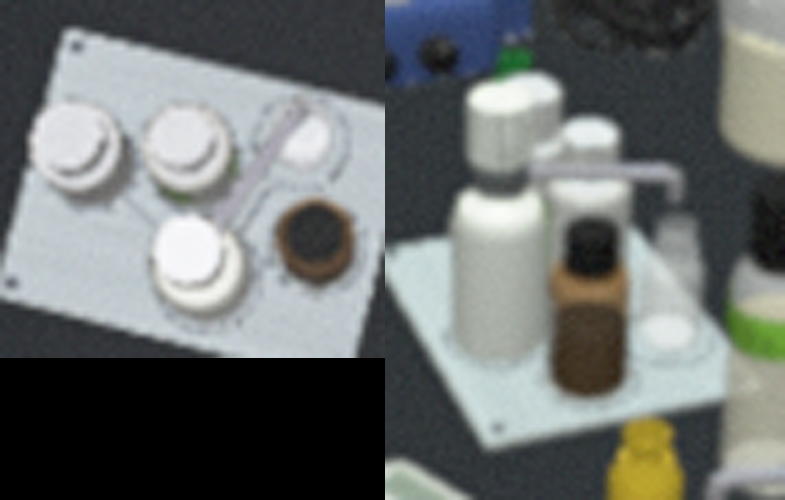

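From above, the spout runs from the cap at (190,248) to its end at about (303,103). The vial base is at (304,138). I'll check the angle.

```bash
python3 - <<'E'
from h import *
T=np.load('top4.npz');S=np.load('scene4.npz')
f=lambda x,y:(270+(x+.5)/5.5-.5,165+(y+.5)/5.5-.5);s=lambda x,y:(280+(x-385+.5)/5-.5,165+(y+.5)/5-.5)
cap=ray(T,*f(190,248),.146);end=ray(T,*f(303,101),.104);mid=ray(T,*f(225,222),.104)
ang=lambda d:np.degrees(np.arctan2(d[1],d[0]))
print('cap',cap,'end',end,'r',np.hypot(*(end-cap)[:2]),'ang',ang(end-cap),'ang along spout',ang(end-mid))
for nm,v in(('vial top view',ray(T,*f(304,138),.01)),('vial rim tri',np.array([.583,.0732])),('vial wrist',np.array([.5862,.0740])),('circle',np.array([.5839,.0743]))):print(nm,v,ang(v[:2]-cap[:2]),np.hypot(*(v[:2]-cap[:2])))
print('scene cap',ray(S,*s(499,88),.146),'tip',ray(S,*s(676,199),.088),'vial rim',ray(S,*s(676,218),.076),'base',ray(S,*s(670,333),.008))
# diff before/after in top view for moved things
T0=np.load('top0.npz');d=cv2.absdiff(T0['p'],T['p']).max(2)>60
n,l,st,ce=cv2.connectedComponentsWithStats(d.astype('uint8'))
print([(list(st[i]),ce[i].round()) for i in range(1,n) if st[i,4]>12 and 230<ce[i][0]<500])
E
```

```text
cap [0.51269742 0.12298281 0.146     ] end [0.58915806 0.07123729 0.104     ] r 0.09232457104447941 ang -34.08857903012824 ang along spout -32.54026616907285
vial top view [0.58604535 0.0723171  0.01      ] -34.63510734040147 0.08914556805251027
vial rim tri [0.583  0.0732] -35.30315324005468 0.08614394891317133
vial wrist [0.5862 0.074 ] -33.679861371240456 0.08832861328452096
circle [0.5839 0.0743] -34.36129692048813 0.08625440507440305
scene cap [0.519013   0.13670006 0.146     ] tip [0.5897425  0.08003569 0.088     ] vial rim [0.59125316 0.08097791 0.076     ] base [0.58956578 0.07846355 0.008     ]
[([np.int32(305), np.int32(212), np.int32(6), np.int32(8), np.int32(15)], array([308., 216.])), ([np.int32(315), np.int32(231), np.int32(9), np.int32(12), np.int32(41)], array([319., 237.])), ([np.int32(347), np.int32(373), np.int32(25), np.int32(8), np.int32(82)], array([359., 376.])), ([np.int32(344), np.int32(385), np.int32(21), np.int32(15), np.int32(148)], array([353., 395.])), ([np.int32(372), np.int32(390), np.int32(8), np.int32(10), np.int32(29)], array([375., 395.])), ([np.int32(388), np.int32(393), np.int32(5), np.int32(7), np.int32(17)], array([390., 396.]))]
```

The tip is at r = 88 mm and -34.1°, and the vial is at about 88 mm and -34.5°. They agree within 2 mm in both views, and nothing else has moved. I'll hand it in.

```bash
python3 -c "
from rig import *
print(close_job())"
```

```text
the job is handed in; nothing more can be done
None
```

The long-spout dispenser, already in the ring, was the right one; it is now turned so its spout end measures within about 2 mm of the open vial's mouth, the short-spout one still stands untouched on the tray, and the job is handed in.

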